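# Feel round the crate's seal and slide the lid shut

## Task

Before shutting the soap crate, feel its exposed rim seal for grit: with the fingertips lightly touching the rubber all the way, follow it from beside the lid on the robot's left, round the open end, to beside the lid on the robot's right. Then push the sliding lid fully home with the fingertips and take the hand clear. Do not pinch or lift anything, do not press hard or shove the crate, and leave the jar, cup, ladle and trivet where they are.

Things in the scene. Friction and masses are not known exactly. Their poses are not given: they have to be found in the camera images.
- crate: Grey plastic crate full of soap bars, 280 mm long (its x), 200 mm wide (its y), flat rim 18 mm wide at 120 mm height; loose but heavy (about 4 kg). Origin: centre of its underside, on the table. Its -x end is the open end and faces the robot (within about 0.3 rad); +y is to the robot's left. The bars inside lie about 50 mm below the rim.
- seal: The seal: a dark soft rubber bead on the rim, 10 mm thick and half sunk: its top is 125 mm above the table, 5 mm above the rim. It runs round the whole rim, centre line at x = +-131 mm and y = +-91 mm in the crate frame, corners of 12 mm radius. The exposed part is a U: left side, open end, right side. It is soft: it gives about 1 mm per 1.5 N, at most 4 mm. Origin and axes: those of crate.
- seal_end (a point): Point on top of the seal at the middle of the open end (crate frame -131, 0, 125 mm, as untouched); axes as the crate's: x runs from the open end towards the lid, y to the robot's left.
- lid (a joint): Opening of the sliding lid in m: 0 = fully home, starts at 0.125 to 0.15, grows as the lid moves along the crate's +x, away from the robot. The lid is a white panel 292 x 214 mm, its top 130 mm above the table, its leading edge at crate x = -146 mm + opening. It slides with about 3 N of friction, stays where it is left, and meets a hard stop at 0.
- pull (a point): Centre of the top of the lid's finger ridge, an upright bar 100 mm long (crate y), 10 mm thick (crate x) and 16 mm tall, standing on the lid 20 mm behind its leading edge (foot 130 mm, top 146 mm above the table; at crate x = -126 mm + opening). Pushing its far (+x) face towards the robot shuts the lid. Axes as the crate's.
- pull_near: Near (-x) half of the finger ridge, rigid with the lid. Origin: middle of its foot on the lid (crate x = -128.5 mm + opening, 130 mm above the table).
- pull_far: Far (+x) half of the finger ridge, rigid with the lid. Origin: middle of its foot on the lid (crate x = -123.5 mm + opening, 130 mm above the table).
- jar: Small glass jar with metal twist cap, 58 mm across, 85 mm tall, loose, beside the crate; leave alone. Origin: centre of its underside.
- cup: Yellow plastic measuring cup with a side handle, 76 mm across, 75 mm tall, loose, beside the crate; leave alone. Origin: centre of its underside.
- ladle: Aluminium ladle, about 290 mm long, bowl 84 mm across and 34 mm high, handle to its -x, loose, on the table beside the crate; leave alone. Origin: underside of the bowl.
- trivet: Folded stainless trivet, two bars 190 mm long pivoted at the middle, 22 mm high, loose, on the table beside the crate; leave alone. Origin: underside of the pivot.

How it is judged:
On the way, in this order (a step that is already met when the one before it is completed fails the run):
1. a fingertip touches the seal on the left side, beside the lid (contact force between the fingers and seal above 0.15 N and x of the grasp point in the frame of seal_end above 0.045 m and y of the grasp point in the frame of seal_end above 0.06 m), for 0.03 s.
2. still touching, it comes to the left corner of the open end (contact force between the fingers and seal above 0.15 N and x of the grasp point in the frame of seal_end below 0.03 m and y of the grasp point in the frame of seal_end above 0.066 m), for 0.03 s.
3. still touching, it passes along the left half of the open end (contact force between the fingers and seal above 0.15 N and x of the grasp point in the frame of seal_end below 0.03 m and y of the grasp point in the frame of seal_end between 0.022 and 0.058 m), for 0.03 s.
4. still touching, it passes the middle of the open end (contact force between the fingers and seal above 0.15 N and x of the grasp point in the frame of seal_end below 0.03 m and y of the grasp point in the frame of seal_end between -0.015 and 0.015 m), for 0.03 s.
5. still touching, it passes along the right half of the open end (contact force between the fingers and seal above 0.15 N and x of the grasp point in the frame of seal_end below 0.03 m and y of the grasp point in the frame of seal_end between -0.058 and -0.022 m), for 0.03 s.
6. still touching, it comes to the right corner (contact force between the fingers and seal above 0.15 N and x of the grasp point in the frame of seal_end below 0.03 m and y of the grasp point in the frame of seal_end below -0.066 m), for 0.03 s.
7. still touching, it runs up the right side towards the lid (contact force between the fingers and seal above 0.15 N and x of the grasp point in the frame of seal_end above 0.045 m and y of the grasp point in the frame of seal_end below -0.06 m), for 0.03 s.
8. the lid is pushed home (value of joint lid below 0.005 m), for 0.2 s.
At the end, for the whole second after the job is handed in: After the seal was followed in contact round the U from left to right, the lid is within 5 mm of fully home, and the crate, jar, cup, ladle and trivet are each within 25 mm of where they began, the crate flat on the table and at rest (value of joint lid below 0.005 m and distance of each of crate, jar, cup, ladle, trivet from where it was at the start of the episode below 0.025 m and angle between crate's own z axis and vertical below 0.03 rad and linear speed of crate below 0.01 m/s); the robot touches nothing.
It fails at once if the seal is pressed harder than 20 N, or the crate with its lid harder than 35 N (contact force between the fingers and seal above 20 N or contact force between the fingers and crate above 35 N).
It fails at once if the finger ridge is pinched from both sides (contact force between the fingers and pull_near above 1 N and contact force between the fingers and pull_far above 1 N).
It fails at once if the crate is shoved more than 25 mm, lifted or tipped (distance of crate from where it was at the start of the episode above 0.025 m or height (world z) of crate above 0.008 m or angle between crate's own z axis and vertical above 0.06 rad).
It fails at once if the jar, cup, ladle or trivet is moved more than 25 mm (distance of any of jar, cup, ladle, trivet from where it was at the start of the episode above 0.025 m).
It also fails if it takes over 58 s, if anything falls off the work surface, if the arm or the gripper's body presses on something with over 40 N, if the wrist force passes 120 N, or if a joint passes its speed limit or range.

## Robot

A 7-joint arm with a two-finger parallel gripper is mounted at the origin on the work surface. World frame = base frame: x ahead of the robot, y to its left, z up, the work surface at z = 0. Lengths are in m, angles in rad, forces in N, time in s.
With the tool pointing down it reaches from about 0.425 to 0.875 m from the base axis. Payload 8.4 kg.
Tool frame: the origin (TCP) lies midway between the tips of the shut fingers; the grasp point (between the pads) lies 19 mm behind it (grip_depth is the distance from the TCP to the grasp point, in m); z points along the fingers, y is the line along which they close (so a half turn about z gives the same grasp; the last joint's range is limited). The gripper opens to 85 mm and grips with 20 to 120 N. Pads are 22 mm wide; open, the fingers measure 114 mm over their backs; the gripper's body (76 mm by 85 mm) begins 54 mm behind the grasp point. The pads swing forward as they close: fully open they stand 13 mm farther back than shut.
Start: joints at [-1.274, 0.333, 0.04, 1.465, -0.013, 1.343, -0.059], TCP at [0.251, 0.6, 0.231] pointing down, gripper open.
Joint ranges: [-2.58, 2.58], [-0.38, 2.09], [-1.3, 1.39], [0.25, 2.4], [-1.5, 4.64], [0.08, 2.09], [-2.65, 2.65]. Speed limits (rad/s): [2.22, 2.22, 2.79, 2.79, 3.14, 3.14, 3.14].

## Interface

Orientations are given as a unit quaternion [w, x, y, z].
In Python, from cell import * gives the robot as it stands. The module is installed in compiled form; this text tells all that it offers.
- The arm moves only by the tool step_arm, never from a script. Its argument "deltas" is a list of rows, each a list of 6 numbers: the shift along the tool's x, y, z in mm, then the turn, a rotation vector about the tool's x, y, z in degrees. A call has 1 to 8 rows; each row shifts and turns the commanded pose from where the row before left it, along the tool's axes as they then stand; what a row does not reach is not made up. A row lasts 1/10 s, in which the tool goes at most 50 mm and 8.59 degrees, less where a joint would pass 70% of its speed; a pose out of reach is approached as far as the arm can. A call is refused whole if a number of a shift passes 50 or a number of a turn 8.59, either way. A call with a gripper value outside its range is refused whole. "gripper" is the finger opening in mm, from 0 to 85.4, set as the call begins (left out, the last holds). The fingers move at their own pace and stop on an object; the grip force is fixed at half the most. Time passes only in rows, so rows that do not move let the fingers close. It gives the time, the measured TCP pose, the force, the opening and the grip force at its end, in the units of the state.
- observe(): the state, without advancing time (a new reading comes with each control period).
- get_image(name): name is "side" or "top"; returns the picture (480x640x3 uint8, red, green, blue); there is no depth.
- calibration(name): a dict with "fx", "fy", "cx", "cy" (pixels), "D" ([k1, k2, p1, p2, k3] as OpenCV has them; the pictures are not rectified), "rvec" (rotation vector, rad) and "tvec" (3), from world to camera coordinates, as OpenCV has them. Camera axes: x right, y down, z forward; pixel columns grow to the right and rows downward; lengths in m; the calibration is good to about 2 mm. A picture is of the moment at which its call begins. calibration takes no time and is no camera call.
- job_done(): hands the job in; it is judged then, once.
The state is a dict: "time_s": time; "joints": joint angles; "joint_velocities": joint speeds; "joint_torque": joint torques, N m; "eef_pos": TCP position; "eef_rot": TCP orientation; "force": force on the tool from outside, world axes, zero at the start; "moment": the same for the moment, N m; "opening": finger opening in m; "gripper_force": force on a finger pad.
Only numpy, scipy, OpenCV 4.12 (cv2) and the standard library are available. Lean on these libraries where they do the work, as an engineer would, in place of code of your own. Each camera call takes 0.05 s, during which the arm holds its last target. There are 200 camera calls.

## Working session

There is one attempt and no reset: what is moved stays moved. The work goes in short steps, Python scripts to look and compute and a tool call to move; the robot and the scene stay as the last step left them, time stands still between calls to the robot, and variables do not carry over. Pictures are saved under pics/ and viewed, at most 10 in all, crops included, and the job is handed in when it is done.

Besides the shell and the picture viewer there is one more tool, called as name([rows], argument=value, ...), one row to a line, values as JSON. step_arm: Moves the arm, as the interface text tells. Its arguments: {"type":"object","properties":{"deltas":{"type":"array","items":{"type":"array","items":{"type":"number"}}},"gripper":{"type":"number"}},"required":["deltas"]}

```bash
mkdir -p pics; python3 - <<'E'
from cell import *
import cv2
s=observe();print(s)
for n in("top","side"):
    cv2.imwrite(f"pics/{n}0.png",get_image(n)[:,:,::-1]);print(calibration(n))
E
```

```text
{'time_s': 0.0, 'joints': array([-1.27419243,  0.3338793 ,  0.03986417,  1.46623092, -0.01339497,
        1.34328012, -0.05848732]), 'joint_velocities': array([ 0.00102464, -0.00140584,  0.00198481,  0.00033431, -0.00029086,
        0.00058154, -0.0017959 ]), 'joint_torque': array([-1.20336648e-03, -6.58565426e+01,  1.36433970e+00, -4.05560625e+01,
        1.66345242e-02,  1.30044084e-02, -2.35498925e-05]), 'eef_pos': array([0.25046283, 0.59934144, 0.23046129]), 'eef_rot': array([-9.86535496e-05,  1.96609557e-01,  9.80481563e-01, -7.59564162e-04]), 'force': array([0.01616232, 0.50042459, 0.16854888]), 'moment': array([ 0.03424136,  0.01149152, -0.0562987 ]), 'gripper_force': 0.0, 'opening': 0.08516166137689056}
{'fx': 479.08110050429434, 'fy': 479.08110050429434, 'cx': 309.8527483305215, 'cy': 234.83422745837342, 'D': array([-0.11142838,  0.        ,  0.        ,  0.        ,  0.        ]), 'rvec': array([ 2.12146034, -2.15253328,  0.1545764 ]), 'tvec': array([0.02044955, 0.61436548, 0.83490453])}
{'fx': 514.10651976836, 'fy': 514.10651976836, 'cx': 319.7429832003668, 'cy': 240.61669038605302, 'D': array([-0.02678082,  0.        ,  0.        ,  0.        ,  0.        ]), 'rvec': array([ 1.69435174, -2.20775602,  0.55445426]), 'tvec': array([0.16082225, 0.56006201, 0.77526794])}
```

View pics/top0.png

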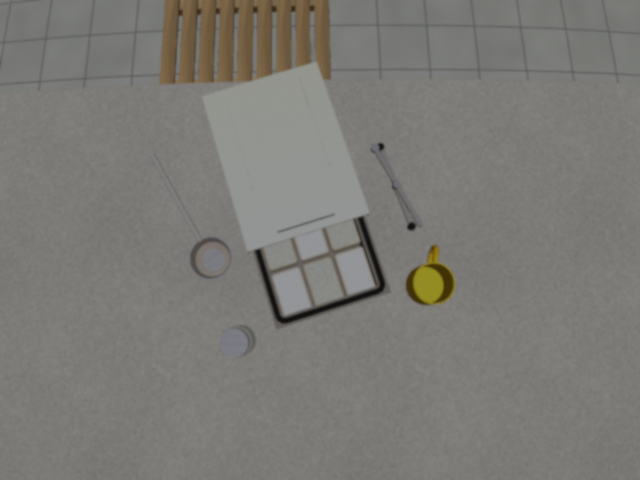

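View pics/side0.png

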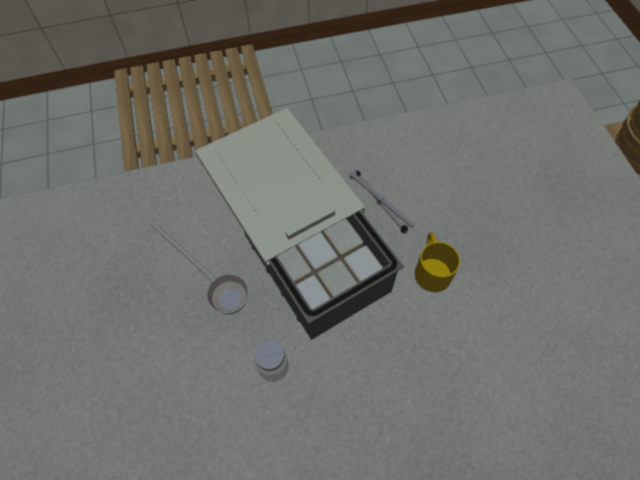

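The top view shows the white lid with its leading edge running from about (247,249) to (367,212). The ridge is near (306,223), and the dark seal U has corners near (281,318) and (382,287). The jar is at (234,342), the cup at (432,284), the ladle at (212,258) and the trivet at (396,187). The side view agrees.

```bash
cat > h.py <<'E'
from cell import *
import cv2, numpy as np
def ray(n,px,z):
    c=calibration(n);K=np.array([[c['fx'],0,c['cx']],[0,c['fy'],c['cy']],[0,0,1]])
    p=cv2.undistortPoints(np.array(px,float).reshape(-1,1,2),K,c['D']).reshape(-1,2)
    R=cv2.Rodrigues(c['rvec'])[0];o=-R.T@c['tvec'].ravel()
    d=np.c_[p,np.ones(len(p))]@R
    return (o+d*((z-o[2])/d[:,2])[:,None])[:,:2]
def U(n,img,lo=45):
    m=(img.max(2)<lo).astype(np.uint8);k,l,st,_=cv2.connectedComponentsWithStats(m)
    i=1+np.argmax(st[1:,4]);v,u=np.nonzero(l==i);return np.c_[u,v],st[i]
E
python3 - <<'E'
from h import *
for n in("top","side"):
    im=cv2.imread(f"pics/{n}0.png")[:,:,::-1]
    px,st=U(n,im);print(n,st)
    P=ray(n,px,.1235)
    print(np.round(cv2.minAreaRect(P.astype(np.float32))[1],4), cv2.minAreaRect(P.astype(np.float32)))
    m=((im.min(2)>125)).astype(np.uint8);
    k,l,s2,_=cv2.connectedComponentsWithStats(m)
    for i in range(1,k):
        if s2[i,4]>2000: 
            v,u=np.nonzero(l==i);Q=ray(n,np.c_[u,v],.13).astype(np.float32);r=cv2.minAreaRect(Q);print('white',s2[i],r,cv2.boxPoints(r).round(4).tolist())
    print('box',cv2.boxPoints(cv2.minAreaRect(P.astype(np.float32))).round(4).tolist())
im=cv2.imread("pics/top0.png")
c=cv2.resize(im[190:340,220:420],None,fx=4,fy=4,interpolation=2);cv2.imwrite("pics/c0.png",cv2.convertScaleAbs(c,alpha=1.5))
print(im[240:330:3,330].max(1), im[150,280],im[270,255:290].max(1))
print('cup,jar,ladle', ray("top",[[432,284],[240,235],[212,258]],.05),ray('top',[[234,342]],.085))
E
```

```text
top [ 256  218  128  105 1088]
[0.1292 0.1887] ((0.5429131984710693, -0.006247863173484802), (0.12915976345539093, 0.18870516121387482), 16.746435165405273)
white [  201    62   169   206 22063] ((0.7287112474441528, 0.05008609592914581), (0.3362129330635071, 0.2298080027103424), 17.451168060302734) [[0.5339000225067139, 0.10930000245571136], [0.6028000116348267, -0.10989999771118164], [0.9235000014305115, -0.009100000374019146], [0.8546000123023987, 0.210099995136261]]
box [[0.453900009393692, 0.06549999862909317], [0.5083000063896179, -0.1151999980211258], [0.6319000124931335, -0.07800000160932541], [0.5776000022888184, 0.10270000249147415]]
side [ 267  266  129   72 1675]
[0.2272 0.1256] ((0.47170957922935486, 0.024104982614517212), (0.2271905392408371, 0.12564438581466675), 71.4055404663086)
white [  196   108   169   160 13880] ((0.7180557250976562, 0.0444830060005188), (0.3511148691177368, 0.213539719581604), 16.80316925048828) [[0.51910001039505, 0.09589999914169312], [0.5809000134468079, -0.10849999636411667], [0.9169999957084656, -0.007000000216066837], [0.8553000092506409, 0.19740000367164612]]
box [[0.375900000333786, -0.06350000202655792], [0.4950000047683716, -0.10360000282526016], [0.5674999952316284, 0.11169999837875366], [0.44839999079704285, 0.1518000066280365]]
[129 114  98  96  99 100 121 135 133 135 136 135 134 135 137 138 137 135
 137 136 122  64  15  68 116 120 124 126 124 128] [145 149 147] [118 119 116 108  96  76  50  31  15  21  32  56  82  94 100 103 105 104
  98  94  91  89  91  91  92  97  99 103 108 114 119 125 130 136 139]
cup,jar,ladle [[ 0.52034571 -0.20931673]
 [ 0.61586795  0.1402591 ]
 [ 0.5739309   0.19169441]] [[0.42423742 0.14424   ]]
```

View pics/c0.png

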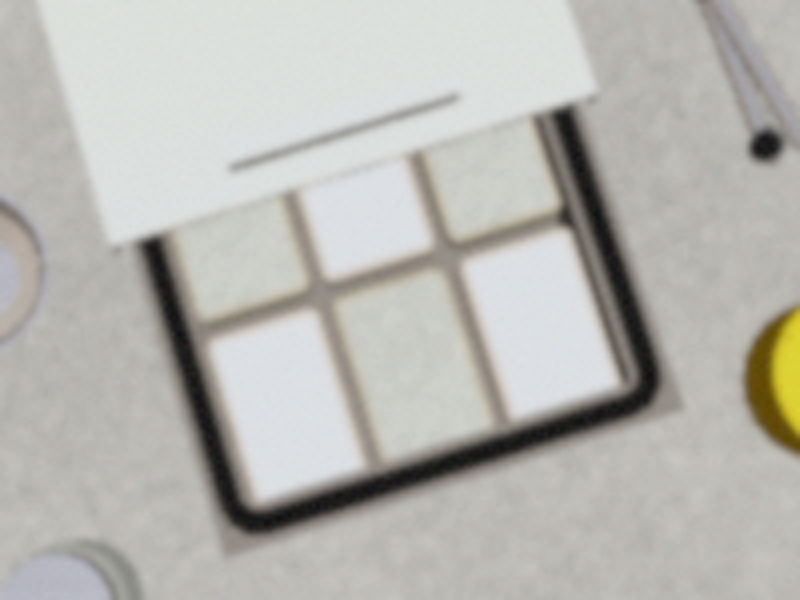

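step_arm([
  [0, 0, 0, 0, 0, 8.45],
  [0, 0, 0, 0, 0, 8.45],
  [0, 0, 0, 0, 0, 8.45],
  [0, 0, 0, 0, 0, 8.45],
  [0, 0, 0, 0, 0, 8.45],
  [0, 0, 0, 0, 0, 8.35],
  [0, 0, 0, 0, 0, 0],
], gripper=0)

```text
time_s: 0.8
eef_pos: [0.2505, 0.5995, 0.2308]
eef_rot: [0.0, 0.598, 0.802, -0.0]
force: [-0.1, 0.4, -0.7]
opening: 0.0003
gripper_force: 0.0
```

```bash
cat >> h.py <<'E'
from scipy.spatial.transform import Rotation as Ro
yaw=np.deg2rad(16.75);S=np.array([.4845,-.0238])
A=np.array([[np.cos(yaw),np.sin(yaw)],[-np.sin(yaw),np.cos(yaw)]])
def cf(p): return A@(np.array(p)-S)
def st():
    s=observe();r=Ro.from_quat(s['eef_rot'][[1,2,3,0]]).as_matrix();ty=r[:,1]
    print('t',round(s['time_s'],2),'world',s['eef_pos'].round(4),'seal_end xy mm',(1e3*cf(s['eef_pos'][:2])).round(1),'yaw of tool y',round(np.degrees(np.arctan2(ty[1],ty[0])),2),'tilt',r[:2,2].round(4),'F',s['force'].round(2),'op',round(s['opening'],4))
E
python3 - <<'E'
from h import *
st()
im=cv2.imread("pics/top0.png")[:,:,::-1]
px,_=U("top",im);P=(ray("top",px,.124)-S)@A.T*1e3
# strips: sides and end midlines
def mid(sel,ax): 
    v=P[sel][:,ax];return round((v.min()+v.max())/2,1),round(v.max()-v.min(),1)
for x in(30,60,80):
    b=abs(P[:,0]-x)<4;print(x,'L',mid(b&(P[:,1]>0),1),'R',mid(b&(P[:,1]<0),1))
for y in(-60,-30,0,30,60): print('end',y,mid((abs(P[:,1]-y)<4)&(P[:,0]<40),0))
L=(ray("top",[[248,250.7],[369,213.2]],.13)-S)@A.T*1e3;print('lid corners',L.round(1))
r=(ray("top",[[278,231],[333.7,214.3]],.142)-S)@A.T*1e3;print('ridge near',r.round(1))
E
```

```text
t 0.8 world [0.2505 0.5995 0.2308] seal_end xy mm [-44.5 664.3] yaw of tool y 16.59 tilt [-0.0001 -0.0009] F [-0.12  0.38 -0.7 ] op 0.0003
30 L (np.float64(90.8), np.float64(6.3)) R (np.float64(-90.5), np.float64(6.4))
60 L (np.float64(90.8), np.float64(7.0)) R (np.float64(-90.6), np.float64(6.4))
80 L (np.float64(90.6), np.float64(6.4)) R (np.float64(-90.4), np.float64(7.0))
end -60 (np.float64(0.3), np.float64(6.2))
end -30 (np.float64(0.3), np.float64(6.7))
end 0 (np.float64(0.2), np.float64(7.2))
end 30 (np.float64(0.1), np.float64(6.7))
end 60 (np.float64(0.2), np.float64(6.8))
lid corners [[ 128.   105.5]
 [ 127.3 -106.4]]
ridge near [[142.4  47.8]
 [141.3 -48.1]]
```

step_arm([
  [-25, 5, 0, 0, 0, 0],
  [-36, 7.5, 0, 0, 0, 0],
  [-37, 7.7, 0, 0, 0, 0],
  [-37, 7.7, 0, 0, 0, 0],
  [-37, 7.7, 0, 0, 0, 0],
  [-37, 7.7, 0, 0, 0, 0],
  [-37, 7.7, 0, 0, 0, 0],
  [-37, 7.7, 0, 0, 0, 0],
])

```text
time_s: 1.6
eef_pos: [0.3887, 0.344, 0.2313]
eef_rot: [0.0, 0.595, 0.804, -0.0]
force: [0.6, 0.5, 0.1]
opening: -0.0002
gripper_force: 0.0
```

step_arm([
  [-37, 7.7, 0, 0, 0, 0],
  [-37, 7.7, 0, 0, 0, 0],
  [-37, 7.7, 0, 0, 0, 0],
  [-37, 7.7, 0, 0, 0, 0],
  [-37, 7.7, 0, 0, 0, 0],
  [-37, 7.7, 10, 0, 0, 0],
  [-37, 7.5, 20, 0, 0, 0],
  [-31, 6, 20, 0, 0, 0],
])

```text
time_s: 2.4
eef_pos: [0.5297, 0.083, 0.1811]
eef_rot: [0.0, 0.595, 0.804, 0.0]
force: [0.4, 0.8, 0.1]
opening: -0.0
gripper_force: 0.0
```

```bash
python3 - <<'E'
from h import *
st()
cv2.imwrite("pics/s1.png",get_image("side")[:,:,::-1])
st()
E
```

```text
t 2.4 world [0.5297 0.083  0.1811] seal_end xy mm [74.1 89.2] yaw of tool y 16.96 tilt [0.0012 0.0002] F [0.36 0.84 0.08] op -0.0
t 2.45 world [0.5298 0.0774 0.1779] seal_end xy mm [72.5 83.9] yaw of tool y 16.69 tilt [-0.0016 -0.0037] F [-1.61 -3.96 -2.81] op -0.0002
```

View pics/s1.png

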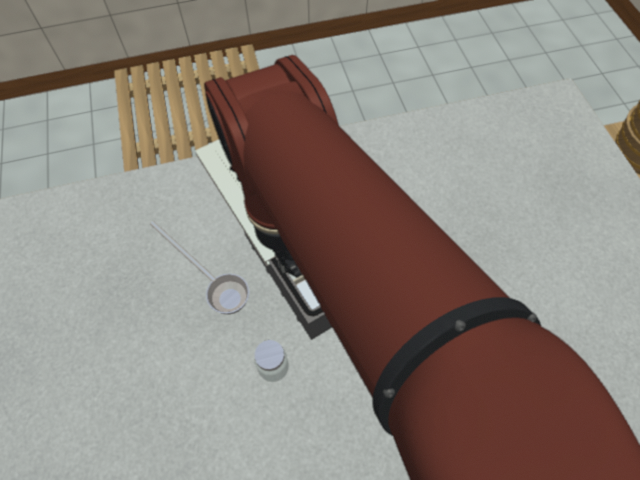

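The side view now shows mostly the arm. The fingertips are hidden near (290,255), above the left rim, so I'll go by numbers and force from here.

step_arm([
  [0, 0, 10, 0, 0, 0],
  [0, 0, 10, 0, 0, 0],
  [0, 0, 10, 0, 0, 0],
  [0, 0, 6, 0, 0, 0],
  [0, 0, 2, 0, 0, 0],
  [0, 0, 0, 0, 0, 0],
  [0, 0, 0, 0, 0, 0],
])

```text
time_s: 3.15
eef_pos: [0.529, 0.0853, 0.1437]
eef_rot: [0.0, 0.597, 0.803, 0.0]
force: [0.7, -0.4, 0.2]
opening: 0.0001
gripper_force: 0.0
```

```bash
python3 -c "
from h import *
st()"
```

```text
t 3.15 world [0.529  0.0853 0.1437] seal_end xy mm [74.1 91.6] yaw of tool y 16.75 tilt [0.0005 0.0002] F [ 0.67 -0.41  0.17] op 0.0001
```

step_arm([
  [0, 0, 6, 0, 0, 0],
  [0, 0, 5, 0, 0, 0],
  [0, 0, 3, 0, 0, 0],
  [0, 0, 2, 0, 0, 0],
  [0, 0, 0, 0, 0, 0],
  [0, 0, 0, 0, 0, 0],
])

```text
time_s: 3.75
eef_pos: [0.5289, 0.0849, 0.1274]
eef_rot: [0.0, 0.597, 0.802, -0.0]
force: [0.0, -0.7, 1.1]
opening: -0.0001
gripper_force: 0.0
```

step_arm([
  [0, 0, 1, 0, 0, 0],
  [0, 0, 0, 0, 0, 0],
  [0, 0, 0, 0, 0, 0],
])

```text
time_s: 4.05
eef_pos: [0.5289, 0.085, 0.1264]
eef_rot: [0.0, 0.597, 0.802, 0.0]
force: [-1.1, 0.1, -0.3]
opening: -0.0002
gripper_force: 0.0
```

step_arm([
  [0, 0, 1, 0, 0, 0],
  [0, 0, 0, 0, 0, 0],
  [0, 0, 0, 0, 0, 0],
])

```text
time_s: 4.35
eef_pos: [0.5288, 0.085, 0.1253]
eef_rot: [-0.0, 0.597, 0.802, -0.0]
force: [0.2, -0.0, 0.4]
opening: 0.0003
gripper_force: 0.0
```

step_arm([
  [0, 0, 1, 0, 0, 0],
  [0, 0, 0, 0, 0, 0],
  [0, 0, 0, 0, 0, 0],
])

```text
time_s: 4.65
eef_pos: [0.5289, 0.085, 0.1244]
eef_rot: [0.0, 0.597, 0.802, 0.0]
force: [-1.5, 0.1, 1.8]
opening: 0.0001
gripper_force: 0.8
```

step_arm([
  [0, 0, 1, 0, 0, 0],
  [0, 0, 0, 0, 0, 0],
  [0, 0, 0, 0, 0, 0],
])

```text
time_s: 4.95
eef_pos: [0.529, 0.085, 0.1234]
eef_rot: [0.0, 0.597, 0.802, 0.0]
force: [-0.1, -1.0, 3.2]
opening: 0.0002
gripper_force: 1.5
```

step_arm([
  [0, 0, 0.6, 0, 0, 0],
  [0, 0, 0, 0, 0, 0],
  [0, 0, 0, 0, 0, 0],
])

```text
time_s: 5.25
eef_pos: [0.5289, 0.085, 0.1228]
eef_rot: [0.0, 0.597, 0.802, 0.0]
force: [-0.1, 0.1, 4.4]
opening: 0.0002
gripper_force: 1.9
```

```bash
python3 -c "
from h import *
st()"
```

```text
t 5.25 world [0.5289 0.085  0.1228] seal_end xy mm [73.9 91.4] yaw of tool y 16.72 tilt [0.0001 0.0001] F [-0.1   0.09  4.42] op 0.0002
```

step_arm([
  [0, -2, 0, 0, 0, 0],
  [0, -4, 0, 0, 0, 0],
  [0, -5, 0, 0, 0, 0],
  [0, -5, 0, 0, 0, 0],
  [0, -5, 0, 0, 0, 0],
  [0, -5, 0, 0, 0, 0],
  [0, -5, 0, 0, 0, 0],
  [0, -4, 0, 0, 0, 0],
])

```text
time_s: 6.05
eef_pos: [0.4949, 0.0748, 0.1228]
eef_rot: [-0.0, 0.597, 0.802, 0.0]
force: [2.9, -0.6, 3.7]
opening: 0.0002
gripper_force: 1.9
```

step_arm([
  [0, -5, 0, 0, 0, 0],
  [0, -5, 0, 0, 0, 0],
  [0, -5, 0, 0, 0, 0],
  [0, -5, 0, 0, 0, 0],
  [0, -5, 0, 0, 0, 0],
  [0, -4, 0, 0, 0, 0],
  [-1, -4, 0, 0, 0, 0],
  [-3, -3, 0, 0, 0, 0],
])

```text
time_s: 6.85
eef_pos: [0.4614, 0.0611, 0.1226]
eef_rot: [-0.0, 0.597, 0.803, 0.0]
force: [1.4, 2.9, 3.8]
opening: -0.0001
gripper_force: 2.0
```

```bash
python3 -c "
from h import *
st()"
```

```text
t 6.85 world [0.4614 0.0611 0.1226] seal_end xy mm [ 2.3 87.9] yaw of tool y 16.76 tilt [-0.0006  0.0005] F [1.44 2.93 3.84] op -0.0001
```

step_arm([
  [-4, -1, 0, 0, 0, 0],
  [-5, -1, 0, 0, 0, 0],
  [-5, 0, 0, 0, 0, 0],
  [-5, 0, 0, 0, 0, 0],
  [-5, 0, 0, 0, 0, 0],
  [-5, 0, 0, 0, 0, 0],
  [-5, 0, 0, 0, 0, 0],
  [-5, 0, 0, 0, 0, 0],
])

```text
time_s: 7.65
eef_pos: [0.4714, 0.0224, 0.1227]
eef_rot: [-0.0, 0.597, 0.802, -0.0]
force: [-0.8, 3.3, 4.4]
opening: 0.0003
gripper_force: 2.0
```

step_arm([
  [-5, 0, 0, 0, 0, 0],
  [-5, 0, 0, 0, 0, 0],
  [-5, 0, 0, 0, 0, 0],
  [-5, 0, 0, 0, 0, 0],
  [-5, 0, 0, 0, 0, 0],
  [-5, 0, 0, 0, 0, 0],
  [-5, 0, 0, 0, 0, 0],
  [-5, 0, 0, 0, 0, 0],
])

```text
time_s: 8.45
eef_pos: [0.4829, -0.0159, 0.1227]
eef_rot: [-0.0, 0.597, 0.802, -0.0]
force: [-0.3, 4.2, 3.4]
opening: 0.0001
gripper_force: 2.0
```

```bash
python3 -c "
from h import *
st()"
```

```text
t 8.45 world [ 0.4829 -0.0159  0.1227] seal_end xy mm [0.8 8. ] yaw of tool y 16.72 tilt [-0.0001 -0.0001] F [-0.35  4.23  3.43] op 0.0001
```

step_arm([
  [-5, 0, 0, 0, 0, 0],
  [-5, 0, 0, 0, 0, 0],
  [-5, 0, 0, 0, 0, 0],
  [-5, 0, 0, 0, 0, 0],
  [-5, 0, 0, 0, 0, 0],
  [-5, 0, 0, 0, 0, 0],
  [-5, 0, 0, 0, 0, 0],
  [-5, 0, 0, 0, 0, 0],
])

```text
time_s: 9.25
eef_pos: [0.4944, -0.0542, 0.1227]
eef_rot: [-0.0, 0.597, 0.802, -0.0]
force: [-0.5, 2.7, 3.7]
opening: 0.0002
gripper_force: 2.0
```

step_arm([
  [-5, 0, 0, 0, 0, 0],
  [-5, 0, 0, 0, 0, 0],
  [-5, 0, 0, 0, 0, 0],
  [-5, 0, 0, 0, 0, 0],
  [-5, 0, 0, 0, 0, 0],
  [-5, 0, 0, 0, 0, 0],
  [-5, 0, 0, 0, 0, 0],
  [-5, 0, 0, 0, 0, 0],
])

```text
time_s: 10.05
eef_pos: [0.5059, -0.0925, 0.1227]
eef_rot: [-0.0, 0.597, 0.802, -0.0]
force: [-1.0, 4.1, 3.1]
opening: -0.0001
gripper_force: 2.0
```

```bash
python3 -c "
from h import *
st()"
```

```text
t 10.05 world [ 0.5059 -0.0925  0.1227] seal_end xy mm [  0.7 -72. ] yaw of tool y 16.72 tilt [-0.0001 -0.    ] F [-1.02  4.13  3.07] op -0.0001
```

step_arm([
  [-5, 0, 0, 0, 0, 0],
  [-5, 0, 0, 0, 0, 0],
  [-4, 0, 0, 0, 0, 0],
  [-3, 2, 0, 0, 0, 0],
  [-1, 4, 0, 0, 0, 0],
  [0, 5, 0, 0, 0, 0],
  [0, 5, 0, 0, 0, 0],
  [0, 5, 0, 0, 0, 0],
])

```text
time_s: 10.85
eef_pos: [0.5315, -0.1034, 0.1227]
eef_rot: [0.0, 0.597, 0.802, -0.0]
force: [-3.3, -1.3, 3.9]
opening: 0.0001
gripper_force: 2.0
```

step_arm([
  [0, 5, 0, 0, 0, 0],
  [0, 5, 0, 0, 0, 0],
  [0, 5, 0, 0, 0, 0],
  [0, 5, 0, 0, 0, 0],
  [0, 5, 0, 0, 0, 0],
  [0, 5, 0, 0, 0, 0],
  [0, 5, 0, 0, 0, 0],
  [0, 5, 0, 0, 0, 0],
])

```text
time_s: 11.65
eef_pos: [0.5698, -0.0917, 0.1227]
eef_rot: [-0.0, 0.597, 0.802, -0.0]
force: [-3.7, -0.8, 4.6]
opening: -0.0
gripper_force: 2.0
```

step_arm([
  [0, 5, 0, 0, 0, 0],
  [0, 4, 0, 0, 0, 0],
  [0, 3, 0, 0, 0, 0],
  [0, 0, 0, 0, 0, 0],
  [0, 0, 0, 0, 0, 0],
])

```text
time_s: 12.15
eef_pos: [0.5815, -0.0881, 0.1229]
eef_rot: [0.0, 0.597, 0.802, 0.0]
force: [-0.4, 1.4, 4.0]
opening: -0.0
gripper_force: 1.9
```

```bash
python3 -c "
from h import *
st()"
```

```text
t 12.15 world [ 0.5815 -0.0881  0.1229] seal_end xy mm [ 74.3 -89.6] yaw of tool y 16.73 tilt [0.0011 0.0001] F [-0.42  1.38  3.96] op -0.0
```

step_arm([
  [0, 0, -10, 0, 0, 0],
  [0, 0, -25, 0, 0, 0],
  [0, 0, -20, 0, 0, 0],
  [15, 20, -5, 0, 0, 0],
  [25, 33, 0, 0, 0, 0],
  [25, 33, 0, 0, 0, 0],
  [20, 27, 0, 0, 0, 0],
  [5, 7, 0, 0, 0, 0],
])

```text
time_s: 12.95
eef_pos: [0.6713, 0.0378, 0.1823]
eef_rot: [-0.0, 0.594, 0.804, 0.001]
force: [-0.4, -0.1, -0.4]
opening: -0.0002
gripper_force: 0.0
```

step_arm([
  [0, 0, 8, 0, 0, 0],
  [0, 0, 15, 0, 0, 0],
  [0, 0, 13, 0, 0, 0],
  [0, 0, 6, 0, 0, 0],
  [0, 0, 3, 0, 0, 0],
  [0, 0, 0, 0, 0, 0],
  [0, 0, 0, 0, 0, 0],
])

```text
time_s: 13.65
eef_pos: [0.6702, 0.0322, 0.1382]
eef_rot: [0.0, 0.597, 0.802, 0.0]
force: [0.7, 0.9, 0.2]
opening: 0.0001
gripper_force: 0.0
```

```bash
python3 -c "
from h import *
st();cv2.imwrite('pics/s2.png',get_image('side')[:,:,::-1])"
```

```text
t 13.65 world [0.6702 0.0322 0.1382] seal_end xy mm [1.939e+02 1.000e-01] yaw of tool y 16.71 tilt [0.0007 0.0001] F [0.71 0.87 0.21] op 0.0001
```

View pics/s2.png

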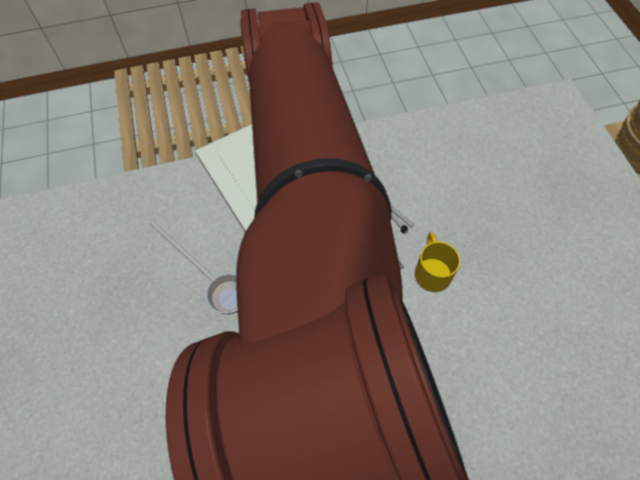

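The arm hides the crate again. The cup at (437,265) and ladle bowl at (228,296) haven't moved. By numbers, the tip is about 40 mm behind the ridge at 138 mm height, so I'll push.

step_arm([
  [0, -3, 0, 0, 0, 0],
  [0, -5, 0, 0, 0, 0],
  [0, -5, 0, 0, 0, 0],
  [0, -5, 0, 0, 0, 0],
  [0, -5, 0, 0, 0, 0],
  [0, -5, 0, 0, 0, 0],
  [0, -5, 0, 0, 0, 0],
  [0, -5, 0, 0, 0, 0],
])

```text
time_s: 14.5
eef_pos: [0.6337, 0.0215, 0.1379]
eef_rot: [0.0, 0.597, 0.802, 0.0]
force: [3.6, 0.3, -0.6]
opening: -0.0002
gripper_force: 1.3
```

step_arm([
  [0, -5, 0, 0, 0, 0],
  [0, -5, 0, 0, 0, 0],
  [0, -5, 0, 0, 0, 0],
  [0, -5, 0, 0, 0, 0],
  [0, -5, 0, 0, 0, 0],
  [0, -5, 0, 0, 0, 0],
  [0, -5, 0, 0, 0, 0],
  [0, -5, 0, 0, 0, 0],
])

```text
time_s: 15.3
eef_pos: [0.5949, 0.0098, 0.1378]
eef_rot: [0.0, 0.597, 0.802, 0.0]
force: [2.2, 0.5, 0.5]
opening: 0.0001
gripper_force: 1.6
```

```bash
python3 -c "
from h import *
st()"
```

```text
t 15.3 world [0.5949 0.0098 0.1378] seal_end xy mm [115.4   0.3] yaw of tool y 16.72 tilt [ 0.0002 -0.    ] F [2.18 0.5  0.46] op 0.0001
```

step_arm([
  [0, -5, 0, 0, 0, 0],
  [0, -5, 0, 0, 0, 0],
  [0, -5, 0, 0, 0, 0],
  [0, -5, 0, 0, 0, 0],
  [0, -5, 0, 0, 0, 0],
  [0, -5, 0, 0, 0, 0],
  [0, -5, 0, 0, 0, 0],
  [0, -5, 0, 0, 0, 0],
])

```text
time_s: 16.1
eef_pos: [0.5566, -0.0018, 0.1377]
eef_rot: [0.0, 0.597, 0.802, -0.0]
force: [4.5, -1.0, 1.1]
opening: 0.0002
gripper_force: 1.6
```

step_arm([
  [0, -5, 0, 0, 0, 0],
  [0, -5, 0, 0, 0, 0],
  [0, -5, 0, 0, 0, 0],
  [0, -5, 0, 0, 0, 0],
  [0, -5, 0, 0, 0, 0],
  [0, -5, 0, 0, 0, 0],
  [0, -4, 0, 0, 0, 0],
  [0, -3, 0, 0, 0, 0],
])

```text
time_s: 16.9
eef_pos: [0.5211, -0.0123, 0.1377]
eef_rot: [-0.0, 0.597, 0.802, 0.0]
force: [4.1, -2.3, 1.4]
opening: 0.0001
gripper_force: 1.6
```

step_arm([
  [0, -3, 0, 0, 0, 0],
  [0, -3, 0, 0, 0, 0],
  [0, -2, 0, 0, 0, 0],
  [0, -1, 0, 0, 0, 0],
])

```text
time_s: 17.3
eef_pos: [0.5127, -0.0148, 0.1377]
eef_rot: [-0.0, 0.597, 0.802, -0.0]
force: [4.0, -1.8, -0.2]
opening: -0.0001
gripper_force: 1.6
```

```bash
python3 -c "
from h import *
st()"
```

```text
t 17.3 world [ 0.5127 -0.0148  0.1377] seal_end xy mm [29.6  0.4] yaw of tool y 16.72 tilt [-0.  0.] F [ 4.03 -1.82 -0.24] op -0.0001
```

step_arm([
  [0, -1, 0, 0, 0, 0],
  [0, -1, 0, 0, 0, 0],
  [0, -1, 0, 0, 0, 0],
  [0, 0, 0, 0, 0, 0],
])

```text
time_s: 17.7
eef_pos: [0.5099, -0.0157, 0.1377]
eef_rot: [-0.0, 0.597, 0.802, -0.0]
force: [3.3, -1.4, 0.5]
opening: 0.0
gripper_force: 1.3
```

step_arm([
  [0, -1, 0, 0, 0, 0],
  [0, -1, 0, 0, 0, 0],
  [0, 0, 0, 0, 0, 0],
])

```text
time_s: 18.0
eef_pos: [0.5079, -0.0162, 0.1377]
eef_rot: [-0.0, 0.597, 0.802, -0.0]
force: [3.3, -0.8, 1.9]
opening: 0.0
gripper_force: 1.3
```

step_arm([
  [0, -1, 0, 0, 0, 0],
  [0, 0, 0, 0, 0, 0],
  [0, 0, 0, 0, 0, 0],
])

```text
time_s: 18.3
eef_pos: [0.507, -0.0165, 0.1377]
eef_rot: [-0.0, 0.597, 0.802, -0.0]
force: [2.5, -1.0, 2.2]
opening: 0.0002
gripper_force: 1.3
```

step_arm([
  [0, -1, 0, 0, 0, 0],
  [0, 0, 0, 0, 0, 0],
])

```text
time_s: 18.5
eef_pos: [0.5061, -0.0168, 0.1377]
eef_rot: [-0.0, 0.597, 0.802, 0.0]
force: [2.6, -1.2, 1.8]
opening: 0.0002
gripper_force: 1.4
```

step_arm([
  [0, -1, 0, 0, 0, 0],
  [0, 0, 0, 0, 0, 0],
])

```text
time_s: 18.7
eef_pos: [0.5059, -0.0169, 0.1379]
eef_rot: [0.001, 0.597, 0.802, 0.001]
force: [7.0, -0.5, -0.6]
opening: 0.0001
gripper_force: 2.5
```

```bash
python3 -c "
from h import *
st()"
```

```text
t 18.7 world [ 0.5059 -0.0169  0.1379] seal_end xy mm [22.4  0.5] yaw of tool y 16.73 tilt [0.0016 0.0002] F [ 6.95 -0.47 -0.64] op 0.0001
```

The force has risen at the expected position, so the lid is at its stop. I'll confirm with a small extra push, back off, and go clear.

step_arm([
  [0, -0.5, 0, 0, 0, 0],
  [0, 0, 0, 0, 0, 0],
  [0, 0, 0, 0, 0, 0],
])

```text
time_s: 19.0
eef_pos: [0.5057, -0.0168, 0.138]
eef_rot: [0.001, 0.597, 0.803, 0.001]
force: [7.1, 0.7, -1.5]
opening: 0.0002
gripper_force: 3.1
```

step_arm([
  [0, 4, 0, 0, 0, 0],
  [0, 8, 0, 0, 0, 0],
  [0, 0, -10, 0, 0, 0],
  [0, 0, -25, 0, 0, 0],
  [0, 0, -35, 0, 0, 0],
  [20, 0, -25, 0, 0, 0],
  [40, 0, 0, 0, 0, 0],
  [45, 0, 0, 0, 0, 0],
])

```text
time_s: 19.8
eef_pos: [0.4861, 0.0867, 0.2343]
eef_rot: [0.0, 0.598, 0.801, 0.001]
force: [0.3, 0.5, -0.9]
opening: -0.0004
gripper_force: 0.0
```

step_arm([
  [45, 0, 0, 0, 0, 0],
  [45, 0, 0, 0, 0, 0],
  [45, 0, 0, 0, 0, 0],
  [45, 0, 0, 0, 0, 0],
  [45, 0, 0, 0, 0, 0],
  [30, 0, 0, 0, 0, 0],
  [10, 0, 0, 0, 0, 0],
  [0, 0, 0, 0, 0, 0],
])

```text
time_s: 20.6
eef_pos: [0.409, 0.3415, 0.2327]
eef_rot: [0.0, 0.596, 0.803, -0.001]
force: [0.3, 0.1, 0.0]
opening: -0.0001
gripper_force: 0.0
```

```bash
python3 - <<'E'
from h import *
st()
im=get_image("top");cv2.imwrite('pics/t3.png',im[:,:,::-1])
E
```

```text
t 20.6 world [0.409  0.3415 0.2327] seal_end xy mm [ 33.  371.6] yaw of tool y 16.86 tilt [-0.0004 -0.001 ] F [0.32 0.13 0.03] op -0.0001
```

View pics/t3.png

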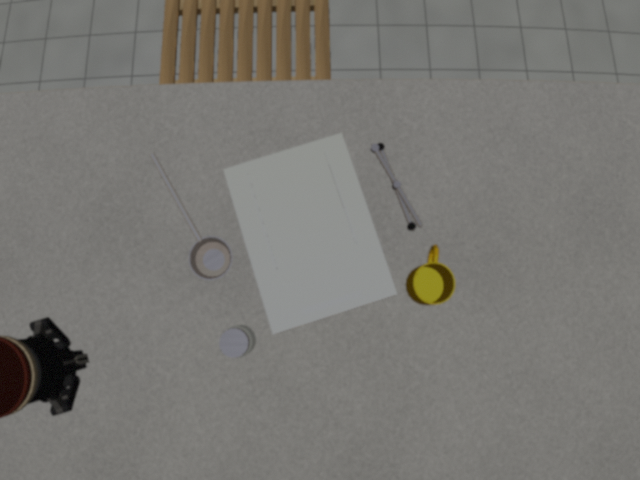

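The lid now covers the whole crate, with its leading edge running from (273,333) to (396,294). The hand is clear, at the lower left, and the other objects are where they were. I'll check the edge and hand in if it fits.

```bash
python3 - <<'E'
from h import *
L=(ray("top",[[273,333],[396,294]],.13)-S)@A.T*1e3;print(L.round(1))
if abs(L[:,0].mean()+15)<4: print(job_done())
E
```

```text
[[ -13.6  105.1]
 [ -14.3 -105.8]]
the job is handed in; nothing more can be done
None
```

I followed the seal in light contact (about 4 N) from left to right round the U, then pushed the lid to its stop. The final picture puts its edge about 1 mm from fully home. The hand is clear, the jar, cup, ladle and trivet look unmoved, and the job is handed in; no verdict was shown.

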